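# Load the tape tester's carriage and hold it at the index mark

### The job

Lay the round steel test disc flat in the round recess of the tester's carriage and let go of it while the carriage is still fully home. Then take the carriage's pull bar, draw the carriage out against its return spring until its pointer stands right opposite the index mark, and hold it there: the program finishes while the gripper is still holding the bar with the carriage at the mark and the disc in its recess. Leave the index where it is set, and leave the square plate, the tape roll and the timer alone.

Things in the scene. Friction and masses are not known exactly. Their poses are not given: they have to be found in the camera images.
- tester: The bench tester, fixed, at a new place and yaw each time: a low cream instrument, 160 mm (its x) by 420 mm (its y), bed top 50 mm above the table. Origin: centre of its underside, on the table. At its +y end (y = 122 to 210 mm) stands the spring housing, full width, top 120 mm above the table; the carriage slides away from it, to the tester's own -y.
- carriage (a joint): Carriage travel in m: 0 = fully home, growing towards the tester's -y; stop at 0.125. A return spring pulls it home (4 N at home plus 0.5 N per 10 mm) and runs it back when let go. The carriage is an aluminium plate 105 mm (x) by 156 mm (y), 18 mm thick, top face 69 mm above the table, centred at tester x = -22.5, y = 38 mm when home.
- nest (a point): Centre of the flat floor of the carriage's round recess, 63 mm above the table (at tester x = -22.5, y = 60 mm when home). The recess is 43 mm in diameter and 6 mm deep, open at the top. Moves with the carriage. Its axes are the tester's.
- pull_bar (a point): The carriage's pull bar: level round steel bar, 14 mm in diameter, 70 mm long along the tester's x, on 10 mm posts at its ends (60 mm clear between). Point: middle of the bar, 107 mm above the table, 38 mm above the carriage top, 80 mm from the recess centre towards the tester's -y. Moves with the carriage; axes as the tester's. Pinch it from above, fingers closing along the tester's y.
- pointer (a point): Tip of the dark steel pointer (9 mm wide, tapering to its tip) on the carriage's +x edge, in line with the pull bar (same tester y), 59 mm above the table, at tester x = 49 mm. Moves with the carriage.
- mark (a point): The index mark: tip of the dark steel index clip (20 x 12 x 12 mm, a fine white line on top), 59 mm above the table on the rail along the tester's +x edge, tip at tester x = 50.5 mm facing the pointer. Set at a different place each time, 50 to 100 mm from the home pointer towards the tester's -y. The clip sits on a stiff friction slide (15 N).
- index (a joint): Setting of the index clip in m: the carriage travel (joint carriage) at which the pointer stands at the mark.
- disc: The round test disc: plain steel, 40 mm in diameter, 18 mm thick, about 0.17 kg, lying flat on the table. Origin: centre of its underside; z is its axis. Seated, it stands 12 mm proud of the carriage's top face.
- square: Bystander: plain steel square plate, 40 x 40 mm, 18 mm thick, lying on the table; it and the disc swap places. Origin: centre of its underside.
- tape_roll: Bystander: tan roll of tape lying flat, 84 mm outside diameter, 24 mm high. Origin: centre of its underside.
- timer: Bystander: small white desk timer, 35 x 75 mm and 50 mm high. Origin: centre of its underside.

How it is judged:
On the way:
1. the round disc lies flat in the recess, let go, with the carriage fully home (horizontal distance between disc and nest below 0.004 m and z of disc in the frame of nest between -0.003 and 0.0025 m and angle between disc's own z axis and vertical below 0.08 rad and value of joint carriage below 0.01 m and contact force between the fingers and disc below 0.3 N), for 0.2 s.
At the end, for the whole second after the job is handed in: The pointer stands within 5 mm of the index mark, at rest (under 10 mm/s), held there by the fingers on the pull bar (over 2 N); the disc lies flat in the recess (centre within 4 mm, underside within 2.5 mm of the recess floor, tilt under 0.08 rad), untouched by the robot (y of pointer in the frame of mark between -0.005 and 0.005 m and contact force between the fingers and carriage_c0 above 2 N and velocity of joint carriage between -0.01 and 0.01 m/s and horizontal distance between disc and nest below 0.004 m and z of disc in the frame of nest between -0.003 and 0.0025 m and angle between disc's own z axis and vertical below 0.08 rad and contact force between each of the arm, the fingers and disc below 0.3 N); the arm keeps its last pose, push and grip.
It fails at once if the square is disturbed (distance of square from where it was at the start of the episode above 0.03 m).
It fails at once if the tape roll is disturbed (distance of tape_roll from where it was at the start of the episode above 0.03 m).
It fails at once if the timer is disturbed (distance of timer from where it was at the start of the episode above 0.03 m).
It fails at once if the index is shifted (distance of mark from where it was at the start of the episode above 0.004 m).
It also fails if it takes over 43 s, if anything falls off the work surface, if the arm or the gripper's body presses on something with over 40 N, if the wrist force passes 120 N, or if a joint passes its speed limit or range.

### The arm

A 7-joint arm with a two-finger parallel gripper is mounted at the origin on the work surface. World frame = base frame: x ahead of the robot, y to its left, z up, the work surface at z = 0. Lengths are in m, angles in rad, forces in N, time in s.
With the tool pointing down it reaches from about 0.425 to 0.925 m from the base axis. Payload 6.8 kg.
Tool frame: the origin (TCP) lies between the finger pads; the fingertips stand 22 mm ahead of it and the grasp point (between the pads) lies 3 mm ahead of it; z points along the fingers, y is the line along which they close (so a half turn about z gives the same grasp; the last joint's range is limited). The gripper opens to 85 mm and grips with 20 to 120 N. Pads are 22 mm wide; open, the fingers measure 114 mm over their backs; the gripper's body (76 mm by 85 mm) begins 54 mm behind the grasp point. The pads swing forward as they close: fully open they stand 13 mm farther back than shut.
Start: joints at [-1.297, 0.477, 0.022, 1.555, -0.011, 1.109, -0.083], TCP at [0.251, 0.626, 0.227] pointing down, gripper open.
Joint ranges: [-2.96, 2.96], [-0.34, 2.1], [-1.41, 1.46], [0.24, 2.44], [-1.37, 4.51], [0.17, 1.92], [-2.96, 2.96]. Speed limits (rad/s): [2.39, 2.39, 3.14, 3.14, 3.14, 3.14, 3.14].

### API

Orientations are given as a unit quaternion [w, x, y, z].
In Python, from station import bot gives the robot as it stands.
- The arm moves only by the tool servo_tool, never from a script. Its argument "motion" is a list that holds one entry, the list of rows, each a list of 5 numbers: the opening, from 0 (shut) to 1 (fully open), then the shift along the world's x, y, z each as a share of 0.04 m, from -1 to 1, then the turn about the world's z as a share of 0.12 rad, from -1 to 1. A call has 1 to 20 rows; each row shifts and turns the commanded pose from where the row before left it; what a row does not reach is not made up. A row lasts 1/10 s, in which the tool goes at most 50 mm and 8.59 degrees, less where a joint would pass 70% of its speed; a pose out of reach is approached as far as the arm can. A call with a number of a shift or a turn outside -1 to 1 is refused whole. A call with a gripper value outside its range is refused whole. The fingers move at their own pace and stop on an object; "newtons" is the grip in N (left out, the last holds). Time passes only in rows, so rows that do not move let the fingers close. It gives the time, the measured TCP pose, the force, the opening and the grip force at its end, in the units of the state.
- bot.get_obs(): the state, without advancing time (a new reading comes with each control period).
- bot.read_camera(name): name is "side" or "top"; returns (picture, depth): 480x640x3 uint8, red, green, blue; 480x640 float32, m along the optical axis (not along the pixel's ray), 0 where there is no reading.
- bot.get_calibration(name): a dict with "fovy" (degrees; the focal length in pixels is half the picture's height over the tangent of half this angle, whatever the lens; pixels are square), "cx", "cy" (the principal point, pixels), "view" (4x4, takes a point from world to camera coordinates). Camera axes: x right, y down, z forward; pixel columns grow to the right and rows downward; lengths in m; the calibration is good to about 2 mm. A picture is of the moment at which its call begins. get_calibration takes no time and is no camera call.
- bot.hand_in(): hands the job in; it is judged then, once.
The state is a dict: "t": time; "q": joint angles; "joint_vel": joint speeds; "joint_torque": joint torques, N m; "eef_pos": TCP position; "tool_rot": TCP orientation; "contact_force": force on the tool from outside, world axes, zero at the start; "torque": the same for the moment, N m; "gripper_width": opening from 0.0 (shut) to 1.0 (fully open); "grasp_force": force on a finger pad.
Only numpy, scipy, OpenCV 4.12 (cv2) and the standard library are available. Lean on these libraries where they do the work, as an engineer would, in place of code of your own. Each camera call takes 0.05 s, during which the arm holds its last target. There are 200 camera calls.

## Working session

There is one attempt and no reset: what is moved stays moved. The work goes in short steps, Python scripts to look and compute and a tool call to move; the robot and the scene stay as the last step left them, time stands still between calls to the robot, and variables do not carry over. Pictures are saved under pics/ and viewed, at most 10 in all, crops included, and the job is handed in when it is done.

Besides the shell and the picture viewer there is one more tool, called after "Emit:" by a JSON object that holds its "op" and its "data", one argument or row to a line. servo_tool: Moves the arm, as the interface text tells. Shift numbers are shares of 0.04 m and turn numbers shares of 0.12 rad, none past 1 either way. Its arguments: {"type":"object","properties":{"motion":{"type":"array"},"newtons":{"type":"number"}},"required":["motion"]}

```bash
mkdir -p pics
cat > h.py <<'E'
import numpy as np, cv2
from station import bot
def snap(name, tag=None):
    im,d=bot.read_camera(name); c=bot.get_calibration(name)
    if tag: cv2.imwrite(f'pics/{tag}.png',im[:,:,::-1])
    return im,d,cloud(d,c)
def cloud(d,c):
    f=240/np.tan(np.radians(c['fovy'])/2)
    v,u=np.mgrid[0:d.shape[0],0:d.shape[1]]
    P=np.stack([(u-c['cx'])/f*d,(v-c['cy'])/f*d,d,np.ones_like(d)],-1)
    W=P@np.linalg.inv(np.array(c['view'])).T
    W=W[...,:3]; W[d==0]=np.nan
    return W
E
python3 - <<'E'
from h import *
for n in('top','side'):
    im,d,W=snap(n,n+'0'); np.savez('/tmp/'+n+'0.npz',im=im,d=d,W=W)
    print(bot.get_calibration(n))
print(bot.get_obs())
E
```

```text
{'fovy': 44.14396103236091, 'cx': 329.4408767895437, 'cy': 234.33827643368335, 'view': array([[-1.92047272e-02, -9.99814266e-01, -1.61599917e-03,
        -1.55256736e-02],
       [-9.97244949e-01,  1.92711536e-02, -7.16319418e-02,
         5.94599927e-01],
       [ 7.16497795e-02,  2.35875114e-04, -9.97429824e-01,
         1.23773155e+00],
       [ 0.00000000e+00,  0.00000000e+00,  0.00000000e+00,
         1.00000000e+00]])}
{'fovy': 52.97365278447179, 'cx': 315.42707451544527, 'cy': 245.3143547547284, 'view': array([[ 0.70137492, -0.7124463 , -0.02221488, -0.45638389],
       [-0.34991022, -0.31698574, -0.88152305,  0.27279881],
       [ 0.62099603,  0.62605137, -0.47161809,  0.60204348],
       [ 0.        ,  0.        ,  0.        ,  1.        ]])}
{'t': 0.1, 'q': array([-1.2971008 ,  0.47773418,  0.02234615,  1.55631924, -0.01149233,
        1.10927679, -0.08312742]), 'joint_vel': array([-6.96222495e-04, -1.80090475e-03, -6.55931325e-04, -3.34985012e-03,
       -3.09555518e-04,  5.90058400e-04,  2.04283658e-05]), 'joint_torque': array([ 4.87242345e-03, -5.97764397e+01,  1.61395267e+00, -2.81956387e+01,
        1.28587030e-02,  5.06766155e-03, -1.98865632e-05]), 'eef_pos': array([0.25131658, 0.62591278, 0.22612585]), 'tool_rot': array([-9.06750364e-05,  1.89743672e-01,  9.81833332e-01, -7.99518869e-04]), 'contact_force': array([5.05521408e-01, 7.44607429e-05, 1.07001799e+00]), 'torque': array([ 0.07773732,  0.03352804, -0.01364024]), 'grasp_force': 0.0, 'gripper_width': 1.0008254597923891}
```

View pics/top0.png

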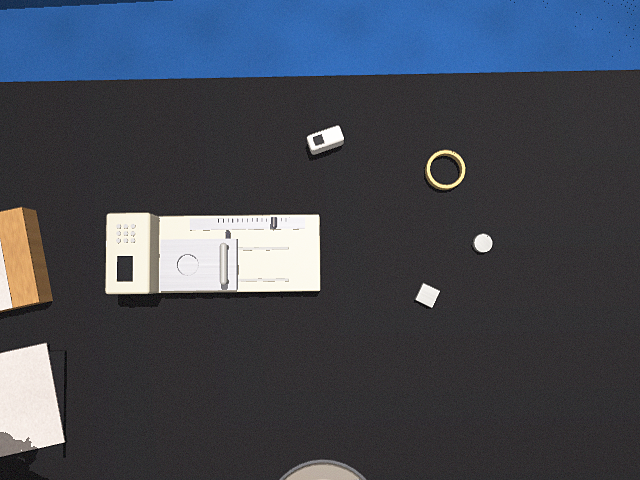

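View pics/side0.png

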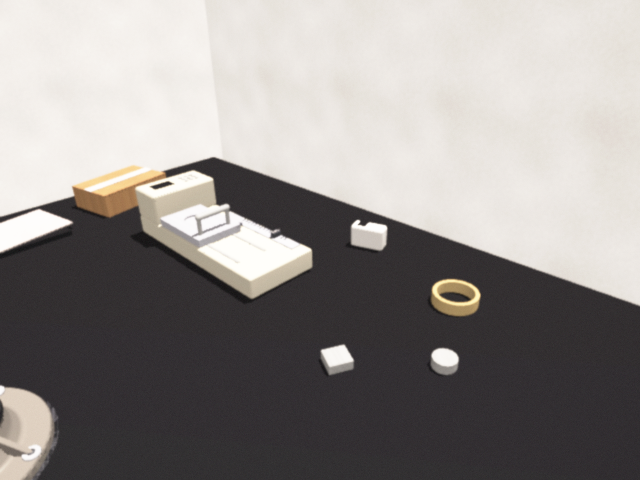

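The top view shows the tester with its housing at the left (106–158, 214–293), the recess at about (188,265) and the bar at (224,266). The pointer is at (228,234), the index clip at (274,223), the disc at (483,243) and the square at (428,295). The side view agrees, and the arm is out of sight.

```bash
cat >> h.py <<'E'
def ray(name,u,v,z):
    c=bot.get_calibration(name); f=240/np.tan(np.radians(c['fovy'])/2)
    V=np.array(c['view']); R,t=V[:3,:3],V[:3,3]; o=-R.T@t
    r=R.T@np.array([(u-c['cx'])/f,(v-c['cy'])/f,1.]); return o+r*(z-o[2])/r[2]
E
python3 - <<'E'
from h import *
a=np.load('/tmp/top0.npz'); W=a['W']; im=a['im']; g=cv2.cvtColor(im,cv2.COLOR_RGB2GRAY)
# disc / square blobs
for nm,(u,v) in dict(disc=(483,243),square=(428,295)).items():
    m=np.zeros_like(g); m[v-18:v+18,u-18:u+18]=g[v-18:v+18,u-18:u+18]>110
    M=cv2.moments(m,True); cu,cv_=M['m10']/M['m00'],M['m01']/M['m00']
    zz=W[m>0]; 
    print(nm,cu,cv_,M['m00'],ray('top',cu,cv_,.018),np.nanmedian(zz,0), cv2.minAreaRect(cv2.findNonZero(m)))
# tester by height
reg=np.zeros(g.shape,bool); reg[190:310,90:335]=1
for nm,lo,hi in(('bed',.044,.056),('car',.064,.074),('hous',.113,.127),('bar',.095,.112)):
    m=reg&(W[...,2]>lo)&(W[...,2]<hi); P=W[m][:,:2].astype(np.float32)
    r=cv2.minAreaRect(P); print(nm,len(P),np.median(W[m][:,2]),r)
P=W[reg&(W[...,2]>.04)&(W[...,2]<.16)][:,:2].astype(np.float32); print('all',cv2.minAreaRect(P))
for nm,(u,v,z) in dict(rec=(187.5,264.5,.069),ptr=(228,231,.059),mark=(274,228,.059),bar=(224,266,.114),).items(): print(nm,ray('top',u,v,z))
cr=cv2.resize(im[205:305,100:330,::-1],None,fx=3.4,fy=3.4,interpolation=cv2.INTER_CUBIC); cv2.imwrite('pics/crop1.png',cr)
E
```

```text
disc 482.85818181818183 242.47272727272727 275.0 [ 0.57074908 -0.35333089  0.018     ] [ 0.57117255 -0.3529469   0.01848253] ((483.0, 242.0), (18.0, 18.0), 90.0)
square 427.28370786516854 294.82865168539325 356.0 [ 0.46208078 -0.23157601  0.018     ] [ 0.46191598 -0.23136812  0.01829379] ((427.2000732421875, 294.60003662109375), (18.782970428466797, 18.782970428466797), 26.56505012512207)
bed 8069 0.05033173308517491 ((0.5566888451576233, 0.16307756304740906), (0.33697617053985596, 0.1600903868675232), 89.57231140136719)
car 3478 0.06886670692786989 ((0.55352383852005, 0.2073117196559906), (0.24811328947544098, 0.15559197962284088), 88.93302154541016)
hous 3736 0.11975538897710014 ((0.5571279525756836, 0.29532477259635925), (0.23709769546985626, 0.15955007076263428), 89.31883239746094)
bar 332 0.10717099225056226 ((0.5575791001319885, 0.2995282709598541), (0.2441258430480957, 0.15975551307201385), 89.50499725341797)
all ((0.5569925904273987, 0.2079281508922577), (0.4273357093334198, 0.16015028953552246), 89.57369995117188)
rec [0.53468938 0.26366628 0.069     ]
ptr [0.60243918 0.18229472 0.059     ]
mark [0.60681686 0.08724109 0.059     ]
bar [0.52922435 0.18116335 0.114     ]
```

View pics/crop1.png

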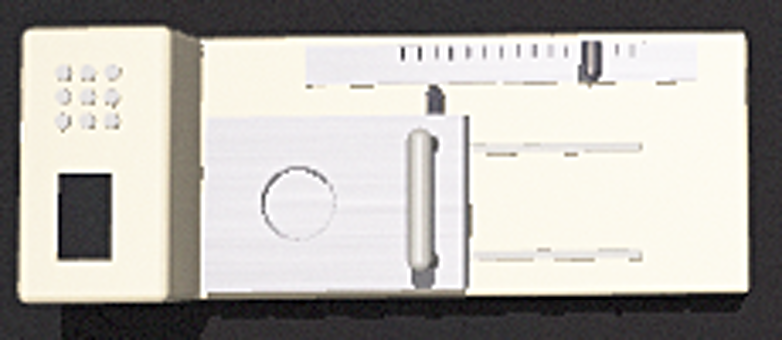

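The crop shows the recess circle centred at about crop (298,203), the pointer at column 435 and the clip at column 591. That puts the tester centre near (0.557, 0.2045), yaw about -0.008 rad, with about 95 mm of travel to the mark. I'll move over the disc first.

Emit:
{"op": "servo_tool", "data": {
  "motion": [
    [[1,0.4,-1,0,0.78],[1,0.4,-1,0,0.78],[1,0.4,-1,0,0.78],[1,0.4,-1,0,0.78],[1,0.4,-1,0,0],[1,0.4,-1,0,0],[1,0.4,-1,0,0],[1,0.4,-1,0,0],[1,0.4,-1,0,0],[1,0.4,-1,0,0],[1,0.4,-1,0,0],[1,0.4,-1,0,0],[1,0.4,-1,0,0],[1,0.4,-1,0,0],[1,0.4,-1,0,0],[1,0.4,-1,0,0],[1,0.4,-1,0,0],[1,0.4,-1,0,0],[1,0.4,-1,0,0],[1,0.4,-1,0,0]]
  ],
  "newtons": 25
}}

```text
t: 2.1
eef_pos: [0.5717, -0.1751, 0.2267]
tool_rot: [-0.0, 0.004, 1.0, 0.0]
contact_force: [0.7, -0.2, 0.2]
gripper_width: 0.998
grasp_force: 0.0
```

Run:
```python
from h import *
a=np.load('/tmp/top0.npz'); im=a['im']; W=a['W']
g=cv2.cvtColor(im,cv2.COLOR_RGB2GRAY)
k=6; c=cv2.resize(g[245:285,168:208],None,fx=k,fy=k,interpolation=cv2.INTER_CUBIC)
print(cv2.HoughCircles(c,cv2.HOUGH_GRADIENT,1.0,500,param1=60,param2=10,minRadius=50,maxRadius=80))
# dark rim pixels
m=(g[245:285,168:208]<cv2.medianBlur(g,9)[245:285,168:208].astype(int)-12); p=np.argwhere(m)[:,::-1]+[168,245]
X=np.array([ray('top',u,v,.069)[:2] for u,v in p])
d=np.hypot(*(X-[.5347,.2640]).T); s=(d>.017)&(d<.026); X=X[s]
A=np.c_[2*X,np.ones(len(X))]; b=(X**2).sum(1); q=np.linalg.lstsq(A,b,rcond=None)[0]; print(len(X),q[:2],np.sqrt(q[2]+q[0]**2+q[1]**2))
# carriage rect at z .069, excl. others: edges
m=(abs(W[...,2]-.069)<.004); m[:, :158]=0; m[:,245:]=0;m[:232]=0;m[296:]=0
P=W[m][:,:2].astype(np.float32);print('car',cv2.minAreaRect(P))
m=(abs(W[...,2]-.12)<.006); m[:, :100]=0; m[:,152:]=0;m[:205]=0;m[300:]=0
P=W[m][:,:2].astype(np.float32);print('hous',cv2.minAreaRect(P))
o=bot.get_obs(); print(o['t'],o['eef_pos'],o['tool_rot'],o['q'])
```

```text
[[[119.5 120.5  66.6]]]
70 [0.53488286 0.26392433] 0.021346251195873085
car ((0.5362909436225891, 0.24388985335826874), (0.10883624851703644, 0.16108322143554688), 0.8214083313941956)
hous ((0.5579746961593628, 0.3693786859512329), (0.0889803022146225, 0.15934966504573822), 89.31883239746094)
2.1 [ 0.57172233 -0.17506841  0.2266938 ] [-2.63833020e-04  3.53632220e-03  9.99993705e-01  1.23029124e-04] [-0.11610439  0.36628712  0.40009765  1.76804551 -0.1625645   1.0403226
  1.90655321]
```

Emit:
{"op": "servo_tool", "data": {
  "motion": [
    [[1,0,-0.89,-0.5,0],[1,0,-0.89,-0.5,0],[1,0,-0.89,-0.5,0],[1,0,-0.89,-0.5,0],[1,-0.02,-0.89,-0.5,0],[1,0,0,-0.8,0],[1,0,0,-0.8,0],[1,0,0,-0.8,0],[1,0,0,-0.04,0],[0.3,0,0,0,0],[0.3,0,0,0,0],[0.3,0,0,0,0],[0.3,0,0,0,0],[0.3,0,0,0,0],[0.3,0,0,0,0],[0.3,0,0,0,0]]
  ],
  "newtons": 25
}}

```text
t: 3.7
eef_pos: [0.5707, -0.3515, 0.0296]
tool_rot: [0.0, 0.004, 1.0, 0.0]
contact_force: [-0.4, -0.3, -0.2]
gripper_width: 0.304
grasp_force: 0.0
```

Run:
```python
from h import *
im,d,W=snap('side'); cv2.imwrite('pics/s1.png',cv2.resize(im[240:440,330:600,::-1],None,fx=2.5,fy=2.5))
o=bot.get_obs(); print(o['gripper_width'],o['grasp_force'],o['contact_force'],o['q'])
```

```text
0.29961733632316023 0.0 [-0.3175957  -0.19400428 -0.95137847] [ 0.22702568  0.71564805  0.33491119  1.71795571 -0.31779274  0.76175051
  2.28097386]
```

View pics/s1.png

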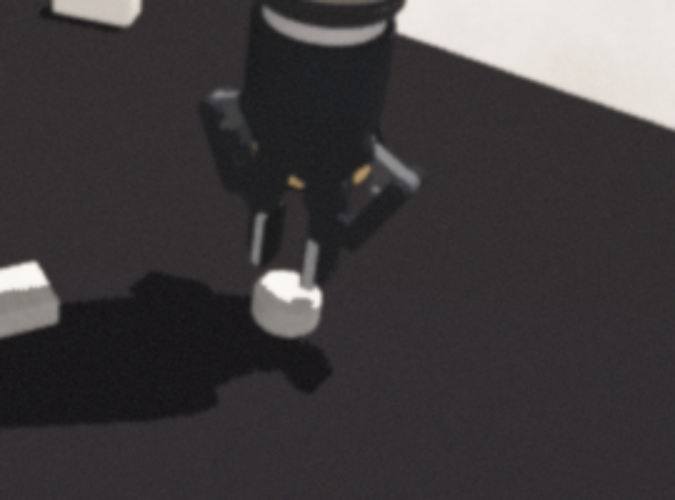

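The fingers closed just above the disc, which sits undisturbed at crop (288,302). I'll measure the fingertip height from the depth.

Run:
```python
from h import *
im,d,W=snap('side'); o=bot.get_obs(); t=o['eef_pos']; print(t,o['gripper_width'])
D=W-t
m=(abs(D[...,0])<.02)&(abs(D[...,1])<.035)&(W[...,2]>.012)&(W[...,2]<.06)
g=im.mean(2)
for s,e in zip(np.arange(.012,.06,.004),np.arange(.016,.064,.004)):
    k=m&(W[...,2]>=s)&(W[...,2]<e); P=D[k]
    y=P[:,1]; print(round(s,3),k.sum(),[ (round(1e3*a),(y*1e3>=a).__and__(y*1e3<a+5).sum()) for a in range(-35,35,5)])
```

```text
[ 0.57068275 -0.35156037  0.02941781] 0.29860898395569274
0.012 57 [(-35000, np.int64(0)), (-30000, np.int64(0)), (-25000, np.int64(4)), (-20000, np.int64(9)), (-15000, np.int64(12)), (-10000, np.int64(9)), (-5000, np.int64(8)), (0, np.int64(8)), (5000, np.int64(4)), (10000, np.int64(2)), (15000, np.int64(1)), (20000, np.int64(0)), (25000, np.int64(0)), (30000, np.int64(0))]
0.016 342 [(-35000, np.int64(0)), (-30000, np.int64(0)), (-25000, np.int64(4)), (-20000, np.int64(37)), (-15000, np.int64(45)), (-10000, np.int64(41)), (-5000, np.int64(51)), (0, np.int64(52)), (5000, np.int64(54)), (10000, np.int64(42)), (15000, np.int64(16)), (20000, np.int64(0)), (25000, np.int64(0)), (30000, np.int64(0))]
0.02 3 [(-35000, np.int64(0)), (-30000, np.int64(0)), (-25000, np.int64(0)), (-20000, np.int64(0)), (-15000, np.int64(1)), (-10000, np.int64(1)), (-5000, np.int64(1)), (0, np.int64(0)), (5000, np.int64(0)), (10000, np.int64(0)), (15000, np.int64(0)), (20000, np.int64(0)), (25000, np.int64(0)), (30000, np.int64(0))]
0.024 0 [(-35000, np.int64(0)), (-30000, np.int64(0)), (-25000, np.int64(0)),
[... 2101 characters left out ...]
np.int64(4)), (25000, np.int64(0)), (30000, np.int64(0))]
0.052 72 [(-35000, np.int64(0)), (-30000, np.int64(12)), (-25000, np.int64(11)), (-20000, np.int64(9)), (-15000, np.int64(3)), (-10000, np.int64(0)), (-5000, np.int64(0)), (0, np.int64(0)), (5000, np.int64(0)), (10000, np.int64(21)), (15000, np.int64(7)), (20000, np.int64(6)), (25000, np.int64(3)), (30000, np.int64(0))]
0.056 54 [(-35000, np.int64(0)), (-30000, np.int64(12)), (-25000, np.int64(5)), (-20000, np.int64(8)), (-15000, np.int64(3)), (-10000, np.int64(0)), (-5000, np.int64(0)), (0, np.int64(0)), (5000, np.int64(0)), (10000, np.int64(18)), (15000, np.int64(4)), (20000, np.int64(3)), (25000, np.int64(1)), (30000, np.int64(0))]
```

Emit:
{"op": "servo_tool", "data": {
  "motion": [
    [[0.75,0,0,0,0],[0.75,0,0,0,0],[0.75,0,0,0,0],[0.75,0,-0.02,-0.15,0],[0.75,0,0,-0.15,0],[0.75,0,0,0,0]]
  ]
}}

```text
t: 4.4
eef_pos: [0.5699, -0.3519, 0.016]
tool_rot: [-0.001, 0.004, 1.0, 0.001]
contact_force: [0.8, -0.2, -0.3]
gripper_width: 0.749
grasp_force: 0.0
```

```bash
cat >> h.py <<'E'
def tips(tag=None):
    im,d,W=snap('side'); o=bot.get_obs(); t=o['eef_pos']; print(t,o['gripper_width'],o['contact_force'])
    D=W-t
    for sgn in(-1,1):
        y=D[...,1]*sgn
        m=(abs(D[...,0])<.03)&(y>.0)&(y<.06)&(D[...,2]<.05)&(D[...,2]>-.04)&(W[...,2]>.004)
        h=[(k,int((m&(W[...,2]*1e3>=k)&(W[...,2]*1e3<k+2)).sum())) for k in range(4,60,4)]
        print(sgn,h)
    if tag: cv2.imwrite(f'pics/{tag}.png',cv2.resize(im[240:440,330:600,::-1],None,fx=2.5,fy=2.5))
    return im,d,W,t
E
python3 - <<'E'
from h import *
im,d,W,t=tips('s2'); D=W-t
m=(abs(D[...,0])<.03)&(abs(D[...,1])<.06)&(W[...,2]>.021)&(W[...,2]<.032)
print(np.round(1e3*D[m][::3],0)[:25])
E
```

```text
[ 0.57012022 -0.35205264  0.01647789] 0.7516687153926077 [-0.70825576  1.04809752 -0.23899482]
-1 [(4, 20), (8, 26), (12, 23), (16, 112), (20, 4), (24, 0), (28, 4), (32, 9), (36, 16), (40, 15), (44, 16), (48, 21), (52, 22), (56, 13)]
1 [(4, 4), (8, 7), (12, 8), (16, 81), (20, 2), (24, 0), (28, 12), (32, 11), (36, 12), (40, 13), (44, 11), (48, 18), (52, 15), (56, 14)]
[[ 11.  33.  15.]
 [ 10.  32.  12.]
 [  6.  33.  13.]
 [  3.  33.  13.]
 [ -9.  38.  15.]
 [  2.  32.  11.]
 [ -5.  33.  13.]
 [ -8.  36.  12.]
 [ -6.  32.  12.]
 [-10. -33.  15.]
 [-10. -35.  15.]
 [-12. -35.  14.]
 [ -8. -38.  13.]
 [ -7. -38.  10.]]
```

View pics/s2.png

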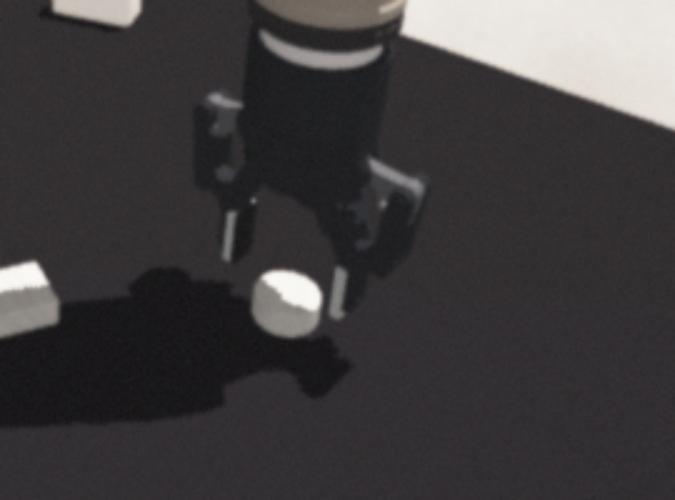

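The fingertips sit well above where the stated geometry puts them. Tip z is about 0.027 with the TCP at 0.016, and in the picture the tips at (228,260) and (338,318) straddle the disc at (288,302). I'll lower another 12 mm and close.

Emit:
{"op": "servo_tool", "data": {
  "motion": [
    [[0.75,0,-0.02,-0.15,0],[0.75,0,0,-0.15,0],[0.75,0,0,0,0],[0.3,0,0,0,0],[0.3,0,0,0,0],[0.3,0,0,0,0],[0.3,0,0,0,0],[0.3,0,0,0,0]]
  ],
  "newtons": 25
}}

```text
t: 5.25
eef_pos: [0.5709, -0.3534, 0.0057]
tool_rot: [0.0, 0.004, 1.0, -0.0]
contact_force: [-0.9, 0.4, 1.5]
gripper_width: 0.449
grasp_force: 25.4
```

Emit:
{"op": "servo_tool", "data": {
  "motion": [
    [[0.75,0,0,0,0],[0.75,0,0,0,0],[0.75,0,0,0,-0.935],[0.75,0,0,0,-0.935],[0.75,0,0,0,-0.935],[0.75,0,0,0,-0.935],[0.75,0,0,0,-0.935],[0.75,0,0,0,-0.935],[0.75,0,0,0,-0.935],[0.75,0,0,0,-0.935],[0.75,0,0,0,-0.935],[0.75,0,0,0,-0.935],[0.75,0,0,0,-0.935],[0.75,0,0,0,-0.935],[0.75,0,0,0,-0.935],[0.75,0,0,0,-0.935]]
  ]
}}

```text
t: 6.85
eef_pos: [0.5708, -0.3529, 0.0053]
tool_rot: [-0.0, 0.711, 0.703, 0.0]
contact_force: [1.1, -0.3, 1.4]
gripper_width: 0.747
grasp_force: 0.0
```

Emit:
{"op": "servo_tool", "data": {
  "motion": [
    [[0.3,0,0,0,0],[0.3,0,0,0,0],[0.3,0,0,0,0],[0.3,0,0,0,0],[0.3,0,0,0,0]]
  ]
}}

```text
t: 7.35
eef_pos: [0.5708, -0.3531, 0.0055]
tool_rot: [-0.0, 0.709, 0.705, 0.0]
contact_force: [0.1, 0.2, 0.8]
gripper_width: 0.452
grasp_force: 25.2
```

Emit:
{"op": "servo_tool", "data": {
  "motion": [
    [[0.75,0,0,0,0],[0.75,0,0,0,0],[0.75,0,0,0,0],[0.75,0,0,0.8,0],[0.75,0,0,1,0],[0.75,0,-0.5,1,0],[0.75,0,-1,1,0],[0.75,0,-1,0,0],[0.75,0,-1,0,0],[0.75,0,-1,0,0],[0.75,0,0,0,0]]
  ]
}}

```text
t: 8.45
eef_pos: [0.5666, -0.5352, 0.1529]
tool_rot: [0.001, 0.712, 0.702, -0.002]
contact_force: [-0.3, -1.2, -0.5]
gripper_width: 0.749
grasp_force: 0.0
```

Run:
```python
from h import *
im,d,W=snap('top','t1'); g=cv2.cvtColor(im,cv2.COLOR_RGB2GRAY)
u,v=483,243
for th in(90,110,140):
    m=np.zeros_like(g); m[v-18:v+18,u-18:u+18]=g[v-18:v+18,u-18:u+18]>th
    M=cv2.moments(m,True); a,b=M['m10']/M['m00'],M['m01']/M['m00']; print(th,M['m00'],a,b,ray('top',a,b,.018))
ims,ds,Ws=snap('side')
for X in(W,Ws):
    m=(abs(X[...,2]-.018)<.004)&(abs(X[...,0]-.571)<.03)&(abs(X[...,1]+.353)<.03); P=X[m]
    print(len(P),P.mean(0),cv2.minEnclosingCircle(P[:,:2].astype(np.float32)))
o=bot.get_obs(); print(o['t'],o['eef_pos'],o['q'][6])
```

```text
90 288.0 483.09027777777777 242.8125 [ 0.57001517 -0.35379752  0.018     ]
110 279.0 483.2903225806452 242.7311827956989 [ 0.57018031 -0.35422986  0.018     ]
140 267.0 483.39325842696627 242.85767790262173 [ 0.56990641 -0.35443875  0.018     ]
243 [ 0.56953613 -0.35378992  0.0185715 ] ((0.5696161389350891, -0.3537333905696869), 0.02012927457690239)
413 [ 0.56886203 -0.35454659  0.01778552] ((0.5700651407241821, -0.35376182198524475), 0.020549790933728218)
8.55 [ 0.56947623 -0.52985942  0.15232752] 1.0868247159698767
```

Checked against the gripped disc, the camera bias is about (-0.9, -0.8) mm. That puts the recess at about (0.5357, 0.2647) in the robot frame. Now regrasp.

Emit:
{"op": "servo_tool", "data": {
  "motion": [
    [[0.75,0,1,0,0],[0.75,0,1,0,0],[0.75,0,1,0,0],[0.75,0,1,-1,0],[0.75,0,0.5,-1,0],[0.75,0,0,-1,0],[0.75,0,0,-0.8,0],[0.75,0,0,0,0],[0.3,0,0,0,0],[0.3,0,0,0,0],[0.3,0,0,0,0],[0.3,0,0,0,0],[0.3,0,0,0,0]]
  ],
  "newtons": 40
}}

```text
t: 9.85
eef_pos: [0.572, -0.3539, 0.0078]
tool_rot: [0.002, 0.71, 0.704, 0.001]
contact_force: [-0.1, 1.3, 7.4]
gripper_width: 0.438
grasp_force: 40.6
```

Emit:
{"op": "servo_tool", "data": {
  "motion": [
    [[0.3,0,0,0.4,0],[0.3,0,0,0.9,0],[0.3,0,0,0.9,0],[0.3,0,0,0.9,0],[0.3,0,0,0.9,0]]
  ]
}}

```text
t: 10.35
eef_pos: [0.5703, -0.3534, 0.1681]
tool_rot: [0.0, 0.71, 0.704, 0.0]
contact_force: [0.2, 0.0, -2.1]
gripper_width: 0.435
grasp_force: 40.6
```

Run:
```python
from h import *
im,d,W=snap('side'); t=bot.get_obs()['eef_pos']; c=bot.get_calibration('side'); V=np.array(c['view'])
p=V@np.r_[t,1]; f=240/np.tan(np.radians(c['fovy'])/2); u,v=int(f*p[0]/p[2]+c['cx']),int(f*p[1]/p[2]+c['cy']); print(u,v,t)
cv2.imwrite('pics/s3.png',cv2.resize(im[max(v-60,0):v+50,u-60:u+60,::-1],None,fx=5,fy=5))
D=W-t; m=(abs(D[...,0])<.035)&(abs(D[...,1])<.03)&(D[...,2]>-.03)&(D[...,2]<.03)
for k in range(-20,20,2):
    q=m&(D[...,2]*1e3>=k)&(D[...,2]*1e3<k+2); print(k,q.sum(),np.round(1e3*np.nanmin(D[q],0)) if q.any() else '',np.round(1e3*np.nanmax(D[q],0)) if q.any() else '')
```

```text
459 268 [ 0.57257458 -0.35597244  0.17463278]
-20 0  
-18 0  
-16 3 [-18. -14. -14.] [-10.  -4. -14.]
-14 26 [-21. -17. -14.] [  2.  15. -12.]
-12 41 [-22. -18. -12.] [  6.  16. -10.]
-10 39 [-23. -18. -10.] [ 6. 17. -8.]
-8 37 [-22. -17.  -8.] [ 5. 11. -6.]
-6 28 [-22. -17.  -6.] [ 3.  9. -4.]
-4 22 [-21. -17.  -4.] [ 2. -5. -2.]
-2 25 [-27. -17.  -2.] [ 2.  8. -0.]
0 37 [-28. -17.   0.] [19. 12.  2.]
2 151 [-29. -17.   2.] [23.  9.  4.]
4 66 [-32. -17.   4.] [22. 11.  6.]
6 38 [-33.  -9.   6.] [21. 11.  8.]
8 35 [-34.  -8.   8.] [22.  9. 10.]
10 42 [-34.  -9.  10.] [22.  9. 12.]
12 48 [-34.  -9.  12.] [24.  9. 14.]
14 42 [-34.  -9.  14.] [23. 10. 16.]
16 38 [-35.  -9.  16.] [23. 10. 18.]
18 42 [-35.  -9.  18.] [22. 11. 20.]
```

View pics/s3.png

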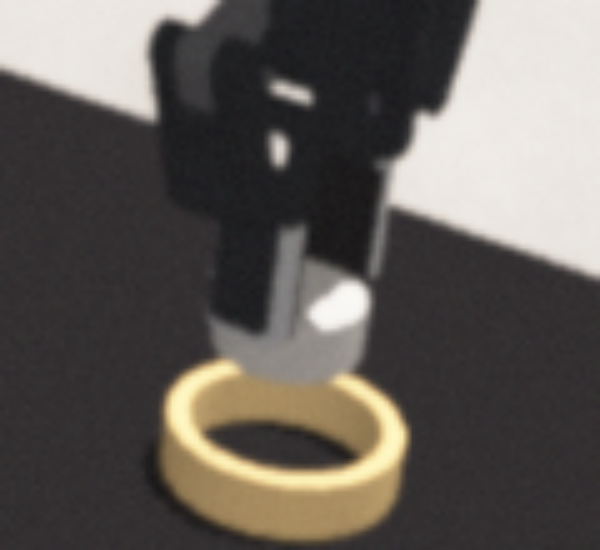

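The disc is held level, crop (290,330). The fingertips are about 10 mm above its underside, so they will clear the carriage top. Now carry.

Emit:
{"op": "servo_tool", "data": {
  "motion": [
    [[0.3,-0.055,0.5,0,0],[0.3,-0.055,0.95,0,0],[0.3,-0.055,1,0,0],[0.3,-0.055,1,0,0],[0.3,-0.055,1,0,0],[0.3,-0.055,1,0,0],[0.3,-0.055,1,0,0],[0.3,-0.055,1,0,0],[0.3,-0.055,1,0,0],[0.3,-0.055,1,0,0],[0.3,-0.055,1,0,0],[0.3,-0.055,1,0,0],[0.3,-0.055,1,0,0],[0.3,-0.055,1,0,0],[0.3,-0.055,1,0,0],[0.3,-0.055,1,0,0],[0.3,0,0,0,0],[0.3,0,0,0,0],[0.3,0,0,0,0]]
  ]
}}

```text
t: 12.3
eef_pos: [0.5357, 0.2634, 0.166]
tool_rot: [0.0, 0.71, 0.704, 0.0]
contact_force: [1.4, -0.4, -1.9]
gripper_width: 0.434
grasp_force: 40.6
```

Run:
```python
from h import *
P=[]
for i in range(4):
    snap('top'); o=bot.get_obs(); P.append(o['eef_pos']); print(o['t'],o['eef_pos'])
print(o['tool_rot'],o['q'],o['grasp_force'])
```

```text
12.35 [0.53578133 0.26308411 0.16598623]
12.4 [0.53579818 0.2631173  0.16590821]
12.45 [0.53578107 0.26329355 0.16583244]
12.5 [0.53576244 0.26353302 0.16573188]
[-3.72023546e-05  7.10505268e-01  7.03691863e-01  1.55651021e-04] [-1.24566174  0.59840619  0.97272689  1.85191476 -0.58340761  1.00735318
 -0.03526296] 40.62491297721863
```

Emit:
{"op": "servo_tool", "data": {
  "motion": [
    [[0.3,0,0.02,-0.7,0],[0.3,0,0,-0.7,0],[0.3,0,0,-0.7,0],[0.3,0,0,0,0],[0.3,0,0,0,0],[0.3,0,0,-0.08,0],[0.3,0,0,-0.08,0],[0.3,0,0,0,0]]
  ]
}}

```text
t: 13.3
eef_pos: [0.5356, 0.2659, 0.0754]
tool_rot: [-0.0, 0.71, 0.705, 0.0]
contact_force: [-0.7, -0.8, -2.2]
gripper_width: 0.433
grasp_force: 40.8
```

Emit:
{"op": "servo_tool", "data": {
  "motion": [
    [[0.3,0,0,0,0],[0.3,0,0,-0.05,0],[0.3,0,0,0,0]]
  ]
}}

```text
t: 13.6
eef_pos: [0.5354, 0.2657, 0.0729]
tool_rot: [-0.0, 0.71, 0.705, -0.0]
contact_force: [-0.7, -0.9, -1.5]
gripper_width: 0.438
grasp_force: 40.8
```

Emit:
{"op": "servo_tool", "data": {
  "motion": [
    [[0.3,0,0,-0.05,0],[0.3,0,0,0,0]]
  ]
}}

```text
t: 13.8
eef_pos: [0.5356, 0.2656, 0.0709]
tool_rot: [0.0, 0.71, 0.704, 0.0]
contact_force: [1.4, 0.4, -2.1]
gripper_width: 0.438
grasp_force: 40.8
```

Emit:
{"op": "servo_tool", "data": {
  "motion": [
    [[0.55,0,0,0,0],[0.55,0,0,0,0],[0.75,0,0,0,0],[0.75,0,0,0,0],[0.75,0,0,0.5,0],[0.75,0,0,1,0],[0.75,0,0,1,0],[0.75,0,-1,0.5,0.92],[0.75,0,-1,0,0.92],[0.75,0,-0.5,0,0.92],[0.75,0,0,0,0.92],[0.75,0,0,0,0.92],[0.75,0,0,0,0.92],[0.75,0,0,0,0.92],[0.75,0,0,0,0.92],[0.75,0,0,0,0.92],[0.75,0,0,0,0.92],[0.75,0,0,0,0.92],[0.75,0,0,0,0.92],[0.75,0,0,0,0.92]]
  ]
}}

```text
t: 15.8
eef_pos: [0.5355, 0.1654, 0.1911]
tool_rot: [0.0, 0.069, 0.998, 0.0]
contact_force: [0.1, 0.2, -0.1]
gripper_width: 0.755
grasp_force: 0.0
```

Run:
```python
from h import *
im,d,W=snap('top'); ims,ds,Ws=snap('side')
for n,X in(('top',W),('side',Ws)):
    m=(np.hypot(X[...,0]-.5349,X[...,1]-.2639)<.03)&(X[...,2]>.073)&(X[...,2]<.09); P=X[m]
    print(n,len(P)); 
    if len(P)>10: print(np.percentile(P[:,2],[5,50,95]),cv2.minEnclosingCircle(P[:,:2].astype(np.float32)),np.linalg.lstsq(np.c_[P[:,:2]-P[:,:2].mean(0),np.ones(len(P))],P[:,2],rcond=None)[0])
a=cv2.resize(im[205:305,100:330,::-1],None,fx=2.6,fy=2.6); b=cv2.resize(ims[160:270,130:330,::-1],None,fx=2.6,fy=2.6)
w=max(a.shape[1],b.shape[1]); pad=lambda x:cv2.copyMakeBorder(x,0,0,0,w-x.shape[1],0); cv2.imwrite('pics/c4.png',np.vstack([pad(a),pad(b)]))
o=bot.get_obs(); print(o['t'],o['eef_pos'],o['tool_rot'],o['q'][6])
```

```text
top 0
side 126
[0.07450455 0.08116768 0.08316932] ((0.5350256562232971, 0.26428693532943726), 0.020767753943800926) [0.07726822 0.06911549 0.08044351]
15.9 [0.53552464 0.16536151 0.19116662] [4.62473976e-05 7.11887257e-02 9.97462836e-01 2.31522939e-04] 1.2899833181633737
```

View pics/c4.png

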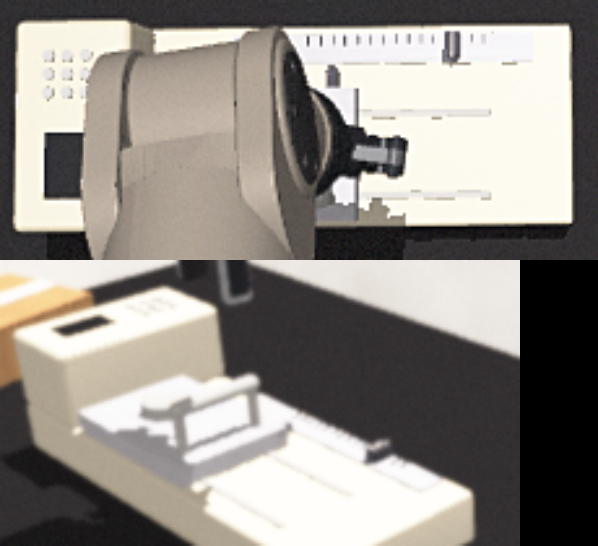

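The side view shows the disc seated in the recess behind the bar: its top is at 0.081 m and its centre at (0.535, 0.264). The carriage is still home with the pointer in its original place, and the clip is untouched. Next, the bar.

Emit:
{"op": "servo_tool", "data": {
  "motion": [
    [[0.6,0,0.24,0,0.56],[0.6,0,0.24,0,0.56],[0.6,0,0,-0.6,0],[0.6,0,0,-0.6,0],[0.6,0,0,0,0],[0.6,0,0,0,0]]
  ]
}}

```text
t: 16.5
eef_pos: [0.5355, 0.1845, 0.1432]
tool_rot: [-0.0, 0.005, 1.0, -0.0]
contact_force: [-0.5, 0.4, 0.2]
gripper_width: 0.602
grasp_force: 0.0
```

Emit:
{"op": "servo_tool", "data": {
  "motion": [
    [[0.6,0,0,-0.6,0],[0.6,0,0,-0.6,0],[0.6,0,0,-0.18,0],[0.6,0,0,0,0],[0.4,0,0,0,0],[0,0,0,0,0],[0,0,0,0,0],[0,0,0,0,0],[0,0,0,0,0],[0,0,0,0,0],[0,0,0,0,0]]
  ],
  "newtons": 60
}}

```text
t: 17.6
eef_pos: [0.5363, 0.1856, 0.0892]
tool_rot: [0.001, 0.004, 1.0, 0.001]
contact_force: [-0.8, 0.3, 4.3]
gripper_width: 0.139
grasp_force: 58.4
```

Emit:
{"op": "servo_tool", "data": {
  "motion": [
    [[0,0,-0.1,0,0],[0,0,-0.2,0,0],[0,0,-0.25,0,0],[0,0,-0.25,0,0],[0,-0.01,-0.25,0,0],[0,0,-0.25,0,0],[0,0,-0.25,0,0],[0,-0.01,-0.25,0,0],[0,0,-0.25,0,0],[0,0,-0.15,0,0],[0,0,0,0,0],[0,0,0,0,0],[0,0,0,0,0]]
  ]
}}

```text
t: 18.9
eef_pos: [0.5357, 0.1001, 0.0892]
tool_rot: [0.001, 0.003, 1.0, 0.002]
contact_force: [-0.9, 7.7, 5.4]
gripper_width: 0.133
grasp_force: 58.8
```

Run:
```python
from h import *
im,d,W=snap('top'); ims,ds,Ws=snap('side')
a=cv2.resize(im[205:255,215:315,::-1],None,fx=6,fy=6,interpolation=cv2.INTER_CUBIC); b=cv2.resize(ims[190:290,220:320,::-1],None,fx=6,fy=6,interpolation=cv2.INTER_CUBIC)[:290]
cv2.imwrite('pics/c5.png',np.vstack([a,b])); np.savez('/tmp/e.npz',im=im,ims=ims,W=W,Ws=Ws)
o=bot.get_obs(); print(o['t'],o['eef_pos'],o['grasp_force'],o['contact_force'])
```

```text
19.0 [0.53571882 0.10017343 0.08917406] 58.77578794956207 [-1.34806116  8.78594666  5.71173611]
```

View pics/c5.png

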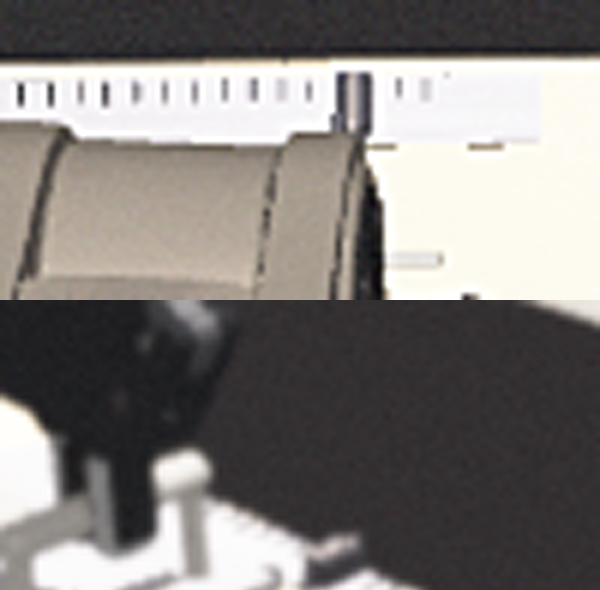

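Run:
```python
from h import *
a=np.load('/tmp/top0.npz'); im=a['im']; W=a['W']; g=cv2.cvtColor(im,cv2.COLOR_RGB2GRAY)
for nm,(u0,u1,v0,v1) in dict(clip=(266,282,214,232),ptr=(221,235,227,239)).items():
    s=g[v0:v1,u0:u1]; w=np.clip(150-s.astype(float),0,None); v,u=np.mgrid[v0:v1,u0:u1]
    print(nm,'z',np.round(np.nanmedian(W[v0:v1,u0:u1,2][w>40]),4))
    for r in range(v0,v1):
        ww=w[r-v0]; 
        if ww.sum()>100: print(r,int(ww.sum()),round((ww*u[0]).sum()/ww.sum(),2),ray('top',(ww*u[0]).sum()/ww.sum(),r,.060)[:2].round(4), s[r-v0].tolist())
# side view crops
e=np.load('/tmp/e.npz')['ims']; i0=np.load('/tmp/side0.npz')['im']
f=lambda x:cv2.resize(x[205:255,235:335,::-1],None,fx=6,fy=6,interpolation=cv2.INTER_CUBIC)
cv2.imwrite('pics/c6.png',np.vstack([f(i0),f(e)]))
```

```text
clip z 0.062
214 846 272.73 [0.6358 0.0894] [78, 80, 80, 75, 100, 105, 104, 102, 98, 103, 103, 106, 109, 100, 104, 107]
217 195 273.31 [0.6296 0.0883] [250, 252, 252, 254, 255, 106, 89, 174, 157, 90, 120, 255, 254, 251, 252, 248]
218 294 273.55 [0.6275 0.0878] [210, 251, 247, 250, 255, 72, 85, 188, 151, 81, 68, 231, 255, 249, 249, 159]
219 266 273.47 [0.6254 0.088 ] [148, 252, 246, 248, 255, 76, 94, 196, 154, 90, 76, 227, 253, 248, 251, 154]
220 265 273.51 [0.6233 0.088 ] [150, 251, 246, 249, 255, 75, 94, 196, 158, 88, 78, 230, 254, 247, 249, 164]
221 274 273.53 [0.6213 0.0879] [174, 252, 246, 251, 255, 74, 92, 196, 158, 86, 74, 230, 255, 248, 249, 223]
222 259 273.53 [0.6192 0.088 ] [249, 248, 246, 251, 255, 76, 96, 194, 157, 95, 74, 229, 254, 247, 246, 245]
223 255 273.62 [0.6171 0.0878] [246, 247, 247, 254, 255, 86, 93, 194, 153, 91, 75, 233, 255, 247, 246, 246]
224 267 273.34 [0.615  0.0884] [246, 246, 249, 255, 110, 110, 97, 203, 157, 91, 75, 233, 255, 248, 246, 248]
225 265 273.44 [0.613  0.0882] [247, 247, 252, 255, 115, 112, 96, 233, 152, 88, 74, 235, 255, 248, 248, 248]
226 
[... 425 characters left out ...]
, 253, 253]
231 187 227.7 [0.6024 0.1828] [249, 248, 249, 254, 254, 131, 90, 83, 109, 255, 254, 250, 249, 250]
232 222 227.41 [0.6003 0.1833] [248, 248, 250, 254, 135, 98, 110, 94, 91, 197, 254, 250, 248, 247]
233 270 228.03 [0.5982 0.1821] [247, 247, 251, 254, 192, 98, 94, 95, 105, 88, 255, 251, 249, 249]
234 262 227.87 [0.5962 0.1824] [249, 248, 250, 254, 195, 95, 96, 98, 78, 121, 255, 252, 249, 248]
235 273 227.79 [0.5941 0.1826] [247, 248, 249, 254, 196, 77, 100, 104, 80, 116, 255, 253, 248, 248]
236 289 227.83 [0.592  0.1826] [248, 249, 250, 254, 195, 79, 96, 95, 78, 113, 255, 252, 249, 248]
237 279 227.8 [0.59   0.1826] [248, 248, 250, 254, 187, 82, 95, 97, 79, 118, 255, 252, 249, 249]
```

View pics/c6.png

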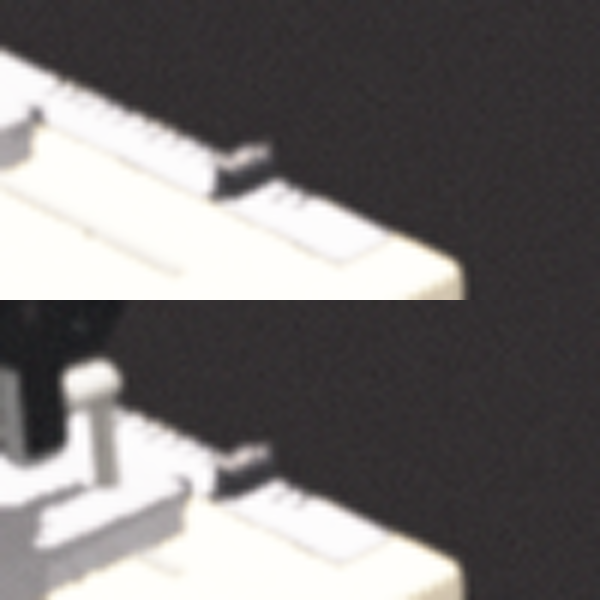

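Top crop: the arm hides the pointer, and the clip is seen at crop (353,105). Side crops: the clip is unmoved at (243,170) and (243,470), and the carriage is still just short of it. Travel needed is 95 mm, so about 10 mm remains.

Emit:
{"op": "servo_tool", "data": {
  "motion": [
    [[0,0,-0.12,0,0],[0,0,-0.12,0,0],[0,0,0,0,0],[0,0,0,0,0],[0,0,0,0,0],[0,0,0,0,0]]
  ]
}}

```text
t: 19.6
eef_pos: [0.5356, 0.0908, 0.0892]
tool_rot: [0.001, 0.003, 1.0, 0.002]
contact_force: [-1.4, 8.7, 6.6]
gripper_width: 0.136
grasp_force: 58.8
```

Run:
```python
from h import *
ims,ds,Ws=snap('side'); im,d,W=snap('top'); o=bot.get_obs(); print(o['t'],o['eef_pos'],o['grasp_force'],o['contact_force'],o['joint_vel'].round(4))
Y0=np.load('/tmp/side0.npz')['W']
# carriage -y end face / disc / bar shift seen by side depth
def carfront(X,Z):  # y profile of carriage end: points on z .069 top
    m=(abs(X[...,2]-.068)<.003)&(X[...,0]>.50)&(X[...,0]<.57); y=X[m][:,1]; y=y[(y>-.02)&(y<.3)]; return np.percentile(y,[1,3,5,10]),len(y)
print(carfront(Y0,0),carfront(Ws,0))
m=(Ws[...,2]>.076)&(Ws[...,2]<.086)&(np.hypot(Ws[...,0]-.535,Ws[...,1]-.1695)<.03); P=Ws[m]; print(len(P),len(P) and (np.median(P,0),cv2.minEnclosingCircle(P[:,:2].astype(np.float32))))
bar=lambda X:X[(X[...,2]>.10)&(X[...,2]<.118)&(X[...,0]>.555)&(X[...,0]<.575)&(X[...,1]<.21)&(X[...,1]>.06)]
print(np.median(bar(Y0),0),np.median(bar(Ws),0),len(bar(Ws)))
cv2.imwrite('pics/c7.png',cv2.resize(ims[205:255,235:315,::-1],None,fx=9,fy=9,interpolation=cv2.INTER_CUBIC))
```

```text
19.7 [0.5356352  0.09073361 0.0891678 ] 58.83083760738373 [-2.23992912  8.59682322  6.47444303] [-0.0006  0.002  -0.0009  0.0007  0.0006  0.0005 -0.0002]
(array([0.16394998, 0.1647475 , 0.16549353, 0.16734964]), 666) (array([0.06953262, 0.07032262, 0.07123927, 0.07386996]), 797)
148 (array([0.53191725, 0.16723351, 0.08144439]), ((0.5362989902496338, 0.1693514585494995), 0.02134084701538086))
[0.56472658 0.18048628 0.11054159] [0.56449092 0.08563902 0.10999061] 60
```

View pics/c7.png

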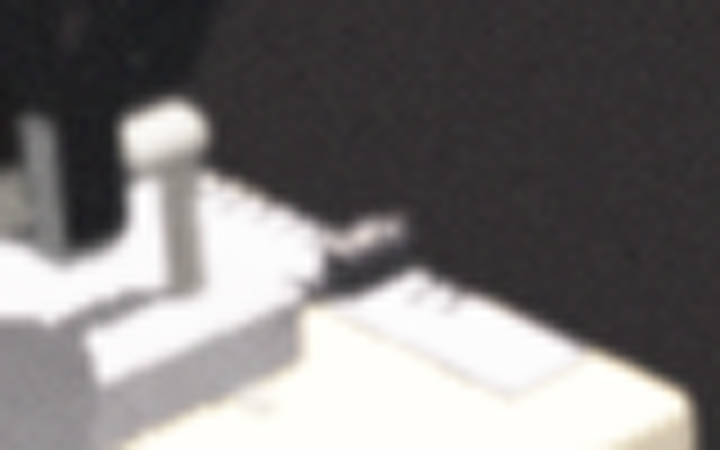

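The side view shows the pointer meeting the index clip at crop (320,275). The carriage has moved 94.5–95 mm against the 95 mm needed, the disc is seated (top at 0.081) and everything is at rest.

```bash
python3 -c "
from station import bot
print(bot.hand_in())"
```

```text
the job is handed in; nothing more can be done
None
```

I handed the job in at about 19.7 s, with the disc seated in the recess and the gripper holding the carriage about 95 mm out, within about a millimetre of the index mark by camera. No verdict came back.

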